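# Gauge the punch guide bore with a go / no-go plug gauge

### The arm

A 6-joint arm with a two-finger parallel gripper is mounted at the origin on the work surface. World frame = base frame: x ahead of the robot, y to its left, z up, the work surface at z = 0. Lengths are in mm, angles in rad, forces in N, time in s.
With the tool pointing down it reaches from about 300 to 875 mm from the base axis. Payload 6.4 kg.
Tool frame: the origin (TCP) lies midway between the tips of the shut fingers; the grasp point (between the pads) lies 19 mm behind it; z points along the fingers, y is the line along which they close (so a half turn about z gives the same grasp; the last joint's range is limited). The gripper opens to 85 mm and grips with 20 to 120 N. Pads are 22 mm wide; open, the fingers measure 114 mm over their backs; the gripper's body (76 mm by 85 mm) begins 54 mm behind the grasp point. The pads swing forward as they close: fully open they stand 13 mm farther back than shut.
Start: joints at [0.903, 0.181, 1.607, -0, 1.354, -0.206], TCP at [256.188, 514.79, 210.688] pointing down, gripper open.
Joint ranges: [-2.99, 2.99], [-0.89, 2.07], [0.3, 2.58], [-1.14, 4.28], [0, 2.63], [-3.12, 3.12]. Speed limits (rad/s): [2.57, 2.57, 3.01, 3.14, 3.14, 3.14].

### API

Orientations are given as a unit quaternion [x, y, z, w].
In Python, from cell import read_state, capture, get_calibration, sign_off gives the robot as it stands.
- The arm moves only by the tool carry_out, never from a script. Its argument "motion" is a list that holds one entry, the list of rows, each a list of 4 numbers: the shift along the tool's x, y, z as a fraction of full scale, then the turn about the tool's z as a fraction of full scale. A call has 1 to 8 rows; each row shifts and turns the commanded pose from where the row before left it, along the tool's axes as they then stand; what a row does not reach is not made up. Full scale, the value 1, is 0.2 m for a shift and 2 rad for a turn. A row lasts 1/12 s, in which the tool goes at most 41.7 mm and 7.16 degrees, less where a joint would pass 70% of its speed; a pose out of reach is approached as far as the arm can. A call with a number of a shift or a turn outside -1 to 1 is refused whole. A call with a gripper value outside its range is refused whole. "claw" is the closure, from -1 (fully open) to 1 (shut), set as the call begins (left out, the last holds). The fingers move at their own pace and stop on an object; "force" is the grip in N (left out, the last holds). Time passes only in rows, so rows that do not move let the fingers close. It gives the time, the measured TCP pose, the force, the opening and the grip force at its end, in the units of the state.
- read_state(): the state, without advancing time (a new reading comes with each control period).
- capture(name): name is "scene" or "top" or "wrist"; returns (picture, depth): 400x640x3 uint8, red, green, blue; 400x640 float32, mm along the optical axis (not along the pixel's ray), 0 where there is no reading.
- get_calibration(name): a dict with "camera_matrix" (3x3 intrinsics, pixels), "k1" (the pictures are not rectified: a ray, as slopes to the right and down, at radius r is drawn at 1 + k1 r^2 times it, then the intrinsics apply), "xyz" and "orientation" of the camera in the world; the wrist camera has in their place "T_tool_cam" (4x4, takes a point from camera to tool coordinates, whose origin is the TCP and whose axes are the flange's). Camera axes: x right, y down, z forward; pixel columns grow to the right and rows downward; lengths in mm; the calibration is good to about 2 mm. A picture is of the moment at which its call begins: read the wrist's pose just before it. get_calibration takes no time and is no camera call.
- sign_off(): hands the job in; it is judged then, once.
The state is a dict: "clock": time; "qpos": joint angles; "joint_velocities": joint speeds; "effort": joint torques, N m; "ee_pos": TCP position; "eef_rot": TCP orientation; "force": force on the tool from outside, world axes, zero at the start; "wrist_torque": the same for the moment, N m; "finger_gap": finger opening in mm; "grasp_force": force on a finger pad.
Only numpy, scipy, OpenCV 4.12 (cv2) and the standard library are available. Lean on these libraries where they do the work, as an engineer would, in place of code of your own. Each camera call takes 0.05 s, during which the arm holds its last target. There are 200 camera calls.

### The job

Check the bore of the rivet press's punch guide for wear with the plug gauge: take the gauge from its saddle and slide its long thin go end gently into the bore until the handle is home against the plate, then draw it out and push its short thick no-go end (from either side) into the shallow recess round the bore's mouth, pressing squarely on the step with about 10 N for a second to confirm that it goes no further. Then lay the gauge back in its saddle the same way round as before and let go; never force it against the guide (25 N at most) nor disturb the things lying around.

Things in the scene. Friction and masses are not known exactly. Their poses are not given: they have to be found in the camera images.
- gauge: plug gauge, 140 mm long, 0.15-0.27 kg: hexagonal aluminium handle 90 mm long, 24 mm across flats, a steel go plug (14 mm diameter, 34 mm long) on its +y end, a steel no-go plug (18 mm diameter, 16 mm long) on its -y end. Origin on its axis at mid-handle; y along it to the go end, z up as it lies. As it lies its +x and -x flats stand upright: grip these from above at mid-handle
- go_tip (a point): centre of the go plug's end face, 79 mm from the gauge's origin along its y
- go_shoulder (a point): centre of the handle's end face round the go plug's root, 45 mm from the gauge's origin along its y; it stops against the plate's face when the go end is home
- nogo_tip (a point): centre of the no-go plug's end face, 61 mm from the gauge's origin along its -y
- guide: punch guide fixed to the bench: dark foot 90 x 50 x 12 mm and post, on it a clamped steel plate 44 mm square, 30 mm thick (y), with a level through bore along y, 15 mm across (1 mm play on the go plug). Round each mouth is a recess 23 mm across, 4 mm deep, whose flat step stops the no-go plug. The plate and bore sit up to 3.5 mm off nominal in x and 3 mm in z: feel for it. Origin mid-underside
- bore_centre (a point): nominal middle of the bore, 80 mm above the bench, 15 mm inside either face of the plate; axes as the guide's. It belongs to the foot: the real bore is parallel but up to 3.5 mm aside in x and 3 mm in z
- bore_left (a point): nominal centre of the bore's mouth on the plate's +y face (same error aside)
- bore_right (a point): nominal centre of the bore's mouth on the plate's -y face (same error aside)
- saddle: wooden stand fixed to the bench, 60 (x) by 100 mm (y), with two V rests 10 mm thick, 36 mm either side of its middle (62 mm free between them for fingers, down to its foot's top 16 mm above the bench). The gauge's handle lies in the Vs along the saddle's y, a corner of the hexagon down, go end towards +y. Origin mid-underside
- saddle_seat (a point): where the gauge's origin lies when it is seated in the saddle, 60 mm above the bench
- hammer: bystander: hammer lying on the bench, 260 mm long, 96 mm across the head
- ring: bystander: brass ring lying flat, 48 mm across, 8 mm high
- jar: bystander: amber glass jar with a black cap, 60 mm across, 75 mm high
Things that resemble listed ones, but are neither listed nor needed, are in the scene too. Leave any black or yellow look-alike of the gauge alone. What is shaped like the guide but green is not meant.

How it is judged:
By the outcome, as a careful person would: the job done as asked, in the order asked, and still so for the second after the job is handed in, with the robot touching nothing.
It also fails if it takes over 72 s, if anything falls off the work surface, if the arm or the gripper's body presses on something with over 40 N, if the wrist force passes 120 N, or if a joint passes its speed limit or range.

## Working session

There is one attempt and no reset: what is moved stays moved. The work goes in short steps, Python scripts to look and compute and a tool call to move; the robot and the scene stay as the last step left them, time stands still between calls to the robot, and variables do not carry over. Pictures are saved under pics/ and viewed, at most 10 in all, crops included, and the job is handed in when it is done.

Besides the shell and the picture viewer there is one more tool, called after ">>>" as name(argument=value, ...) on one line, values as JSON. carry_out: Moves the arm, as the interface text tells. Its arguments: {"type":"object","properties":{"motion":{"type":"array"},"claw":{"type":"number"},"force":{"type":"number"}},"required":["motion"]}

```bash
mkdir -p pics; ls; python3 - <<'E'
from cell import *
import cv2
for n in("scene","top"):
    p,d=capture(n); cv2.imwrite(f"pics/{n}0.png",p[:,:,::-1]); c=get_calibration(n); print(n,c)
    import numpy as np; np.save(f"{n}_d.npy",d)
print(read_state()); print(get_calibration("wrist"))
E
```

```text
pics
scene {'camera_matrix': array([[363.11443442,   0.        , 314.21717623],
       [  0.        , 363.11443442, 197.20905524],
       [  0.        ,   0.        ,   1.        ]]), 'k1': 0.02110778304021646, 'xyz': array([1001.38323709, -518.33813882,  639.97675866]), 'orientation': array([ 0.81609098,  0.36603761, -0.18562292, -0.40688587])}
top {'camera_matrix': array([[497.55926246,   0.        , 317.34218831],
       [  0.        , 497.55926246, 198.52115623],
       [  0.        ,   0.        ,   1.        ]]), 'k1': -0.05508867155259372, 'xyz': array([ 273.63647844,  -17.80666967, 1364.76248803]), 'orientation': array([-0.69704919,  0.71366292, -0.04266981,  0.054653  ])}
{'clock': 0.1, 'qpos': array([ 9.02695062e-01,  1.81491028e-01,  1.60788321e+00,  4.93637107e-06,
        1.35381661e+00, -2.06291738e-01]), 'joint_velocities': array([ 7.97391696e-04, -3.61131053e-05, -1.63623767e-03,  3.32710859e-04,
       -1.25542250e-03, -2.50445929e-03]), 'effort': array([ 2.25476060e-04, -4.45874977e+01, -3.52240205e+01, -2.81240900e-04,
        4.17494783e-03,  9.98853181e-06]), 'ee
[... 177 characters left out ...]
.06933291,  0.06386106]), 'wrist_torque': array([ 0.05342384,  0.03021849, -0.02284243]), 'grasp_force': 0.0, 'finger_gap': 85.36301275911374}
{'camera_matrix': array([[312.88193249,   0.        , 319.83428468],
       [  0.        , 312.88193249, 197.62760478],
       [  0.        ,   0.        ,   1.        ]]), 'k1': -0.039898347480945374, 'T_tool_cam': array([[-3.45275528e-04, -9.52260458e-01, -3.05286590e-01,
         7.85345478e+01],
       [ 9.99999398e-01, -6.46691085e-04,  8.86193619e-04,
        -5.73024518e-01],
       [-1.04131326e-03, -3.05286100e-01,  9.52260108e-01,
        -1.61810450e+02],
       [ 0.00000000e+00,  0.00000000e+00,  0.00000000e+00,
         1.00000000e+00]])}
```

View pics/top0.png

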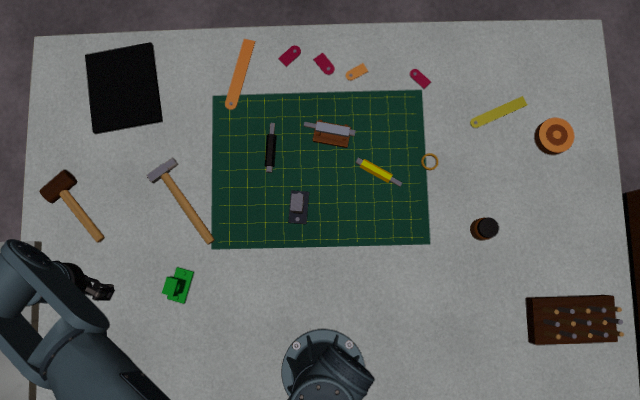

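View pics/scene0.png

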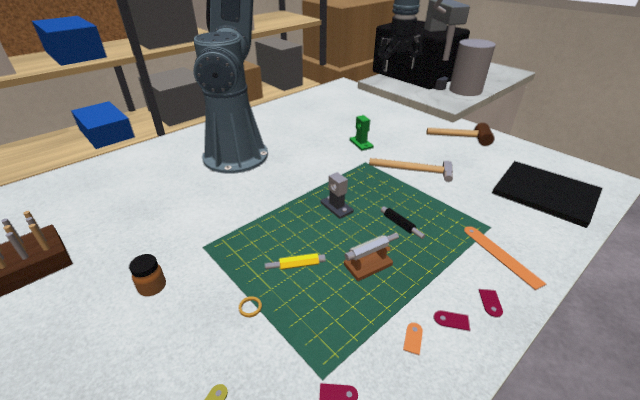

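The top view shows three gauge-like things: a grey one on the brown saddle at (330,129), a black one at (270,147) and a yellow one at (378,171). The grey one fits, with its thin long end to the left (+y). There are two guides: grey with a dark foot at (298,207), which fits, and a green one at (178,285), a look-alike. I'll confirm in an enlarged crop.

```bash
cat > h.py <<'E'
import numpy as np, cv2
from scipy.spatial.transform import Rotation as R
from cell import *
def pose(name,st=None):
    c=get_calibration(name)
    if name=="wrist":
        T=np.eye(4);T[:3,:3]=R.from_quat(st["eef_rot"]).as_matrix();T[:3,3]=st["ee_pos"]
        T=T@c["T_tool_cam"]
    else:
        T=np.eye(4);T[:3,:3]=R.from_quat(c["orientation"]).as_matrix();T[:3,3]=c["xyz"]
    return c,T
def rays(c,T,uv):
    K=c["camera_matrix"];k=c["k1"]
    s=(np.asarray(uv,float).reshape(-1,2)-K[[0,1],2])/K[0,0]; q=s.copy()
    for _ in range(8): q=s/(1+k*(q**2).sum(1,keepdims=True))
    return np.c_[q,np.ones(len(q))]@T[:3,:3].T
def onplane(c,T,uv,z):
    r=rays(c,T,uv);o=T[:3,3];return o+r*((z-o[2])/r[:,2])[:,None]
def cloud(c,T,d):
    v,u=np.mgrid[:400,:640];r=rays(c,T,np.c_[u.ravel(),v.ravel()])
    return (T[:3,3]+r*d.reshape(-1,1)).reshape(400,640,3)
def project(c,T,P):
    p=(np.asarray(P,float).reshape(-1,3)-T[:3,3])@T[:3,:3];q=p[:,:2]/p[:,2:]
    q=q*(1+c["k1"]*(q**2).sum(1,keepdims=True));return q*c["camera_matrix"][0,0]+c["camera_matrix"][[0,1],2]
E
python3 - <<'E'
from h import *
p=cv2.imread("pics/top0.png");d=np.load("top_d.npy");c,T=pose("top");X=cloud(c,T,d)
cv2.imwrite("pics/crop1.png",cv2.resize(p[100:240,255:415],None,fx=5,fy=5,interpolation=cv2.INTER_CUBIC)[:600])
sub=np.zeros((400,640),bool)
def rep(n,m):
    P=X[m][:,:2].astype(np.float32);print(n,len(P),cv2.minAreaRect(P),"z",np.percentile(X[m][:,2],[5,50,95]).round(1))
s=np.zeros((400,640),bool)
a=s.copy();a[110:155,295:365]=1
rep("gauge",a&(X[...,2]>57)); rep("saddle",a&(X[...,2]>8)&(X[...,2]<50)&(p[...,2]>p[...,1]*1.5))
b=s.copy();b[185:230,280:320]=1
rep("plate",b&(X[...,2]>85));rep("foot",b&(X[...,2]>7)&(X[...,2]<20));rep("guide",b&(X[...,2]>7))
E
```

```text
gauge 445 ((477.6766357421875, -57.475341796875), (393.61981201171875, 133.74378967285156), 7.764720916748047) z [60.  68.9 76.2]
saddle 339 ((639.9703979492188, -39.33678436279297), (97.9098129272461, 54.877681732177734), 78.99530029296875) z [10.6 16.  21.3]
plate 221 ((365.03802490234375, 32.60076904296875), (204.16905212402344, 43.538612365722656), 16.838598251342773) z [ 95.9 103.5 108.3]
foot 353 ((440.11065673828125, 53.048004150390625), (106.78641510009766, 122.90160369873047), 89.22372436523438) z [ 7.5 11.6 16.8]
guide 604 ((386.76654052734375, 48.818260192871094), (237.63748168945312, 111.70303344726562), 5.318653106689453) z [  7.8  15.4 106.3]
```

View pics/crop1.png

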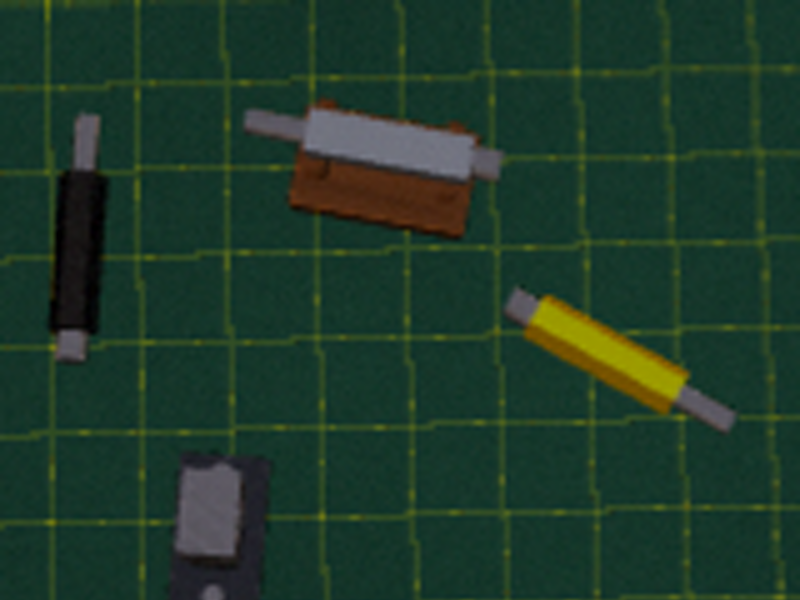

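The crop confirms it: the grey gauge lies at crop (375,143), with its go tip at crop (246,119), or full-image (304,124), and its no-go tip at (500,165), or (355,133). The grey plate on the dark foot is at crop (209,510).

```bash
python3 - <<'E'
from h import *
p=cv2.imread("pics/top0.png");c,T=pose("top")
f=lambda q,z:onplane(c,T,np.array(q)/5.+[254.6,99.6],z)[:,:2].round(1)   # crop -> full px
g=f([(246,119),(500,165)],60);print("go,nogo",g);v=g[0]-g[1];print("len",np.hypot(*v),"yaw",np.degrees(np.arctan2(-v[0],v[1])),"mid",g[1]+v*61/140)
pl=f([(183,460),(240,465),(236,560),(177,555)],102);print("plate",pl,pl.mean(0))
cv2.imwrite("pics/crop2.png",cv2.resize(p[180:235,270:330],None,fx=9,fy=9,interpolation=cv2.INTER_CUBIC))
E
```

```text
go,nogo [[ 661.1   34.4]
 [ 631.7 -102.1]]
len 139.63026176298604 yaw -12.15494169722222 mid [644.51  -42.625]
plate [[468.6  68.5]
 [465.2  39.2]
 [416.2  42.1]
 [419.5  72.3]] [442.375  55.525]
```

View pics/crop2.png

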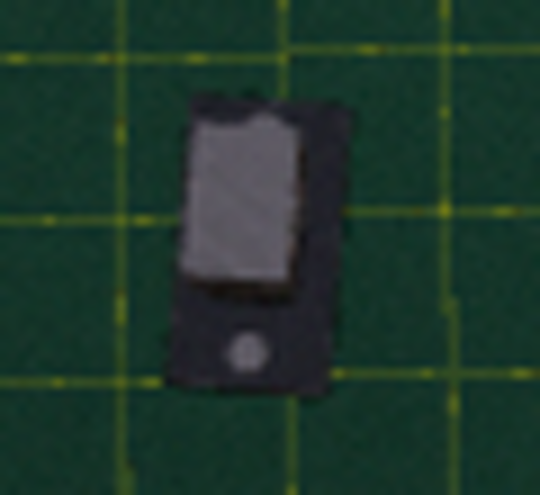

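Here the foot's corners are at crop (190,93), (350,103), (328,397) and (165,387), and the plate's top is at (195,115) to (290,285).

```bash
python3 - <<'E'
from h import *
c,T=pose("top");st=read_state()
q=onplane(c,T,np.array([(190,93),(350,103),(328,397),(165,387)])/9.+[269.55,179.55],12)[:,:2];print(q.round(1),q.mean(0))
e=(q[0]+q[1]-q[2]-q[3])/2;print(np.hypot(*e),"foot yaw",np.degrees(np.arctan2(e[1],e[0])))
pl=onplane(c,T,np.array([(197,112),(302,120),(292,285),(181,277)])/9.+[269.55,179.55],102)[:,:2];print(pl.round(1),pl.mean(0))
e=(pl[0]+pl[1]-pl[2]-pl[3])/2;print(np.hypot(*e),np.degrees(np.arctan2(e[1],e[0])))
Rm=R.from_quat(st["eef_rot"]).as_matrix();print("tool x,y,z",Rm.round(3))
# targets: tool x along which world dir
tx=np.degrees(np.arctan2(Rm[1,0],Rm[0,0]));print("tool x heading",tx)
d=np.array([644.5,-42.6])-st["ee_pos"][:2];print("shift to gauge in present tool",Rm[:2,:2].T@d)
E
```

```text
[[487.3  76. ]
 [483.   27.1]
 [393.   35.6]
 [397.2  85. ]] [440.10995089  55.92486818]
90.43568987718069 foot yaw -5.523125057401379
[[467.5  67.9]
 [464.5  37.9]
 [417.2  41.6]
 [420.2  73.1]] [442.34961373  55.14068207]
47.50637950882264 -5.424006154729137
tool x,y,z [[-0.895  0.446 -0.001]
 [ 0.446  0.895 -0.001]
 [ 0.    -0.002 -1.   ]]
tool x heading 153.54018720168963
shift to gauge in present tool [-596.10210921 -325.44474478]
```

```bash
cat >> h.py <<'E'
def head(st):
    m=R.from_quat(st["eef_rot"]).as_matrix();return np.degrees(np.arctan2(m[1,0],m[0,0]))
def plan(frm,h0,to,h1,n):
    "rows of [x,y,z,turn] fractions, tool pointing down"
    frm,to=np.array(frm,float),np.array(to,float);out=[]
    dh=(h1-h0+180)%360-180
    for i in range(n):
        a=np.radians(h0+dh*i/n);d=(to-frm)/n
        out.append([round(float(v),4) for v in ((d[0]*np.cos(a)+d[1]*np.sin(a))/200,(d[0]*np.sin(a)-d[1]*np.cos(a))/200,-d[2]/200,-np.radians(dh/n)/2)])
    for i in range(0,n,8): print(out[i:i+8])
E
python3 -c "
from h import *
plan([256.19,514.79,210.69],153.55,[644.5,-42.6,200],77.85,18)"
```

```text
[[-0.1655, -0.0906, 0.003, 0.0367], [-0.1717, -0.0782, 0.003, 0.0367], [-0.177, -0.0654, 0.003, 0.0367], [-0.1813, -0.0522, 0.003, 0.0367], [-0.1847, -0.0388, 0.003, 0.0367], [-0.187, -0.0251, 0.003, 0.0367], [-0.1884, -0.0114, 0.003, 0.0367], [-0.1887, 0.0025, 0.003, 0.0367]]
[[-0.188, 0.0163, 0.003, 0.0367], [-0.1863, 0.03, 0.003, 0.0367], [-0.1836, 0.0436, 0.003, 0.0367], [-0.1799, 0.057, 0.003, 0.0367], [-0.1752, 0.07, 0.003, 0.0367], [-0.1696, 0.0827, 0.003, 0.0367], [-0.1631, 0.0949, 0.003, 0.0367], [-0.1557, 0.1066, 0.003, 0.0367]]
[[-0.1475, 0.1177, 0.003, 0.0367], [-0.1384, 0.1282, 0.003, 0.0367]]
```

>>> carry_out(motion=[[[-0.166,-0.091,0.003,0.0367],[-0.172,-0.078,0.003,0.0367],[-0.177,-0.065,0.003,0.0367],[-0.181,-0.052,0.003,0.0367],[-0.185,-0.039,0.003,0.0367],[-0.187,-0.025,0.003,0.0367],[-0.188,-0.011,0.003,0.0367],[-0.189,0.0025,0.003,0.0367]]], claw=-1)

```text
clock: 0.77
ee_pos: [429.4, 265.4, 205.7]
eef_rot: [0.502, 0.865, -0.0, -0.0]
force: [-0.2, -0.5, 0.2]
finger_gap: 85.4
grasp_force: 0.0
```

>>> carry_out(motion=[[[-0.188,0.016,0.003,0.0367],[-0.186,0.03,0.003,0.0367],[-0.184,0.044,0.003,0.0367],[-0.18,0.057,0.003,0.0367],[-0.175,0.07,0.003,0.0367],[-0.17,0.083,0.003,0.0367],[-0.163,0.095,0.003,0.0367],[-0.156,0.107,0.003,0.0367]]])

```text
clock: 1.43
ee_pos: [602.2, 17.5, 200.6]
eef_rot: [0.731, 0.682, -0.0, -0.0]
force: [0.3, -0.2, 1.3]
finger_gap: 85.5
grasp_force: 0.0
```

>>> carry_out(motion=[[[-0.1475,0.118,0.003,0.0367],[-0.138,0.128,0.003,0.0367],[0,0,0,0],[0,0,0,0],[0,0,0,0]]])

```text
clock: 1.85
ee_pos: [644.2, -42.4, 199.0]
eef_rot: [0.778, 0.628, -0.0, -0.001]
force: [-0.9, -0.3, 0.0]
finger_gap: 85.4
grasp_force: 0.0
```

```bash
python3 - <<'E'
from h import *
st=read_state();p,d=capture("wrist");cv2.imwrite("pics/w1.png",p[:,:,::-1]);np.save("w1_d.npy",d);import pickle;pickle.dump(st,open("w1.pkl","wb"))
print(st["clock"],st["ee_pos"],head(st),st["qpos"],st["finger_gap"])
E
```

```text
1.85 [644.16659578 -42.44860932 198.97492791] 77.84591468264995 [-2.49493038e-01  3.45891144e-01  1.42729050e+00  3.56549737e-04
  1.37040020e+00 -3.74359710e-02] 85.39039519551034
```

View pics/w1.png

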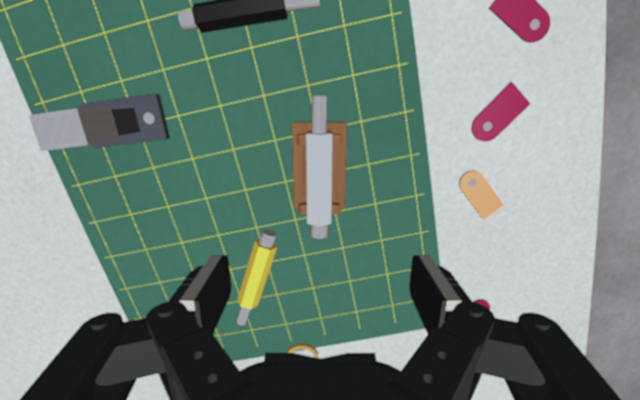

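The wrist view shows the gauge upright in the picture: go tip at (319,97), handle from row 132 to 225, no-go tip at (319,238). The guide is at the left.

```bash
python3 - <<'E'
from h import *
import pickle
st=pickle.load(open("w1.pkl","rb"));p=cv2.imread("pics/w1.png");d=np.load("w1_d.npy");c,T=pose("wrist",st)
X=cloud(c,T,d);hsv=cv2.cvtColor(p,cv2.COLOR_BGR2HSV)
s=np.zeros((400,640),bool);s[85:250,285:355]=1
m=s&(hsv[...,1]<60)&(hsv[...,2]>90)
cm=[np.mean(np.where(m[r])[0]+0) if 0 else (r,np.where(m[r])[0].min(),np.where(m[r])[0].max()) for r in range(85,250) if m[r].any()]
print(cm[::8],cm[-1])
r=np.array(cm,float); go=[(r[3,1]+r[3,2])/2,r[0,0]-.5]; ng=[(r[-4,1]+r[-4,2])/2,r[-1,0]+.5]
P=onplane(c,T,[go,ng],60)[:,:2];v=P[0]-P[1];print(P,np.hypot(*v),"heading",np.degrees(np.arctan2(v[1],v[0])),"origin",P[1]+v*61/140, P[0]-v*79/140)
print("top z",np.median(X[140:220,312:326,2]))
q=r[(r[:,0]>145)&(r[:,0]<215)];l=np.c_[(q[:,1]+q[:,2])/2,q[:,0]];A=onplane(c,T,l,66)[:,:2];
k=np.polyfit(A[:,1],A[:,0],1);print("handle heading",np.degrees(np.arctan2(1,k[0])),A.mean(0), "x at y=-42.5",np.polyval(k,-42.5))
E
```

```text
[(95, np.int64(313), np.int64(325)), (103, np.int64(312), np.int64(326)), (111, np.int64(311), np.int64(326)), (119, np.int64(311), np.int64(326)), (127, np.int64(291), np.int64(347)), (135, np.int64(305), np.int64(332)), (143, np.int64(292), np.int64(332)), (151, np.int64(292), np.int64(346)), (159, np.int64(292), np.int64(346)), (167, np.int64(292), np.int64(332)), (175, np.int64(292), np.int64(331)), (183, np.int64(293), np.int64(331)), (191, np.int64(293), np.int64(345)), (199, np.int64(293), np.int64(345)), (207, np.int64(306), np.int64(344)), (215, np.int64(306), np.int64(331)), (223, np.int64(307), np.int64(331)), (231, np.int64(310), np.int64(327))] (238, np.int64(313), np.int64(324))
[[ 660.24377907   36.86587489]
 [ 628.70428424 -104.11892973]] 144.46956380622365 heading 77.39006951998597 origin [642.4464927  -42.68983629] [642.4464927  -42.68983629]
top z 70.36211005214133
handle heading 78.08053555730748 [641.79681976 -40.73070841] x at y=-42.5 641.4233437482402
```

>>> carry_out(motion=[[[-0.001,-0.004,0.15,0],[0,0,0.15,0],[0,0,0.15,0],[0,0,0.15,0],[0,0,0.12,0],[0,0,0.07,0],[0,0,0,0],[0,0,0,0]]])

```text
clock: 2.57
ee_pos: [643.7, -41.8, 42.1]
eef_rot: [0.778, 0.629, -0.0, -0.0]
force: [-0.4, -0.3, 1.0]
finger_gap: 85.4
grasp_force: 0.0
```

>>> carry_out(motion=[[[0,0,0,0],[0,0,0,0],[0,0,0,0],[0,0,0,0],[0,0,0,0],[0,0,0,0],[0,0,0,0],[0,0,0,0]]], claw=1, force=70)

```text
clock: 3.23
ee_pos: [643.0, -42.5, 43.1]
eef_rot: [0.778, 0.628, -0.001, -0.001]
force: [-7.2, 1.6, 10.4]
finger_gap: 21.4
grasp_force: 68.4
```

```bash
python3 -c "
from h import *
plan([643.3,-42.6,151],77.85,[431.5,-44,151],84.5,8)"
```

```text
[[-0.0287, -0.1292, -0.0, -0.0073], [-0.0268, -0.1296, -0.0, -0.0073], [-0.025, -0.13, -0.0, -0.0073], [-0.0231, -0.1304, -0.0, -0.0073], [-0.0212, -0.1307, -0.0, -0.0073], [-0.0193, -0.131, -0.0, -0.0073], [-0.0174, -0.1312, -0.0, -0.0073], [-0.0155, -0.1315, -0.0, -0.0073]]
```

>>> carry_out(motion=[[[0,0,-0.025,0],[0,0,-0.025,0],[0,0,-0.1,0],[0,0,-0.1,0],[0,0,-0.1,0],[0,0,-0.1,0],[0,0,-0.1,0],[0,0,0,0]]])

```text
clock: 3.9
ee_pos: [647.1, -43.4, 157.2]
eef_rot: [0.778, 0.628, 0.003, 0.003]
force: [0.9, -0.5, -0.1]
finger_gap: 21.1
grasp_force: 68.9
```

>>> carry_out(motion=[[[-0.029,-0.129,0,-0.0073],[-0.027,-0.13,0,-0.0073],[-0.025,-0.13,0,-0.0073],[-0.023,-0.13,0,-0.0073],[-0.021,-0.131,0,-0.0073],[-0.019,-0.131,0,-0.0073],[-0.017,-0.131,0,-0.0073],[-0.0155,-0.1315,0,-0.0073]]])

```text
clock: 4.57
ee_pos: [430.5, -43.8, 150.7]
eef_rot: [0.74, 0.673, -0.0, -0.0]
force: [0.1, -0.5, -1.7]
finger_gap: 20.8
grasp_force: 69.1
```

>>> carry_out(motion=[[[0,0,0,0],[0,0,0,0],[0,0,0,0],[0,0,0,0]]])

```text
clock: 4.9
ee_pos: [433.1, -44.3, 151.9]
eef_rot: [0.74, 0.673, 0.0, 0.0]
force: [-0.5, -0.1, -2.2]
finger_gap: 21.2
grasp_force: 69.2
```

```bash
python3 - <<'E'
from h import *
st=read_state();p,d=capture("wrist");cv2.imwrite("pics/w2.png",p[:,:,::-1]);np.save("w2_d.npy",d);import pickle;pickle.dump(st,open("w2.pkl","wb"))
print(st["clock"],st["ee_pos"],head(st),st["eef_rot"],st["force"],st["wrist_torque"],st["finger_gap"])
E
```

```text
4.9 [433.09575576 -44.26841688 151.90339948] 84.52522049667348 [7.40070071e-01 6.72529677e-01 1.98719614e-04 2.91192724e-04] [-0.46907637 -0.07307943 -2.20431427] [-0.03085909  0.00257234  0.00024394] 21.167870659672342
```

View pics/w2.png

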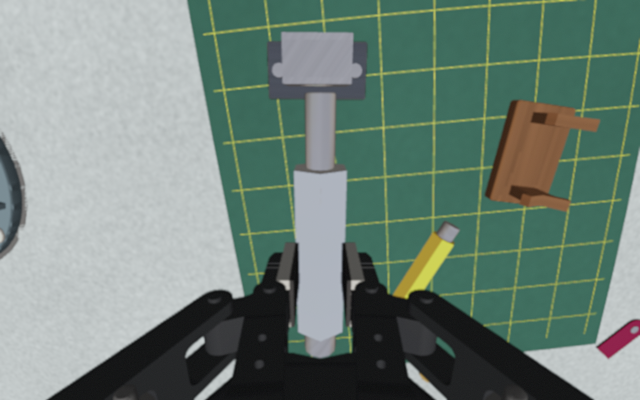

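The gauge sits straight in the fingers: go tip at (320,93), plug cols 306–335. The plate's top is at cols 281–353, rows 32–85, almost in line ahead, with its foot behind it. Now I'll measure heading and lateral offset relative to the gauge.

```bash
cat > m.py <<'E'
from h import *
import pickle
st=pickle.load(open("w2.pkl","rb"));p=cv2.imread("pics/w2.png");c,_=pose("wrist",st);T=c["T_tool_cam"]
g=cv2.cvtColor(p,cv2.COLOR_BGR2GRAY).astype(float)
def edges(line,lo,hi,sgn): # subpixel strongest gradient of sign
    q=np.gradient(cv2.GaussianBlur(line.reshape(1,-1),(5,1),1).ravel())*sgn;i=lo+np.argmax(q[lo:hi])
    a,b,cc=q[i-1],q[i],q[i+1];return i+.5*(a-cc)/(a-2*b+cc)
def tool(uv,z):return onplane(c,T,uv,z)[:,:2]
zt=st["ee_pos"][2]
zp=zt-102
L=tool([(edges(g[r],270,300,1),r) for r in range(40,62)],zp);Rr=tool([(edges(g[r],335,368,-1),r) for r in range(40,62)],zp)
N=tool([(u,edges(g[:,u],70,98,-1)) for u in list(range(287,303))+list(range(338,350))],zp)
for n,P in(("L",L),("R",Rr)):
    k=np.polyfit(P[:,0],P[:,1],1);print(n,"y at mean",P.mean(0),"slope deg",np.degrees(np.arctan(k[0])),P.std(0))
k=np.polyfit(N[:,1],N[:,0],1);print("near edge",N.mean(0),"deg",np.degrees(np.arctan(k[0])),(N[:,0]-np.polyval(k,N[:,1])).std())
G=tool([((edges(g[r],298,314,1)+edges(g[r],328,343,-1))/2,r) for r in range(100,160)],-19)
H=tool([((edges(g[r],285,302,1)+edges(g[r],338,355,-1))/2,r) for r in range(180,240)],-24)
for n,P in(("plug",G),("handle",H)):
    k=np.polyfit(P[:,0],P[:,1],1);print(n,P.mean(0),"deg",np.degrees(np.arctan(k[0])))
tip=tool([(320,edges(g[:,320],84,102,1)),(320,edges(g[:,320],84,102,-1))],-19);print("tip",tip)
E
python3 m.py
```

```text
L y at mean [106.32200611 -24.53356571] slope deg 0.05753252553866327 [3.66881789 0.04710367]
R y at mean [106.29204265  19.89640671] slope deg 0.8534984457769693 [3.66841424 0.06535051]
near edge [86.6027755  -3.20321643] deg -0.18875057399549738 0.014567611547180137
plug [64.14821864 -0.31905033] deg 0.2515108186061954
handle [27.77088254 -0.58398122] deg 0.5971216620453251
tip [[80.30479482 -0.37262455]
 [82.84387022 -0.37211637]]
```

```bash
python3 - <<'E'
from h import *
import pickle
st=pickle.load(open("w2.pkl","rb"));d=np.load("w2_d.npy");c,_=pose("wrist",st);X=cloud(c,c["T_tool_cam"],d)
a=X[40:78,290:345,2];b=X[100:160,317:323,2];h=X[185:230,312:328,2];f=X[90:97,272:300,2]
for n,q in(("plate",a),("plug top",b),("handle top",h),("foot",f)): q=q[np.isfinite(q)];print(n,np.median(q),q.std()/q.size**.5)
for r in range(185,235,10): print(np.median(X[r:r+10,312:328,2]),end=" ")
for r in range(100,160,15): print(np.median(X[r:r+15,317:323,2]),end=" ")
E
```

```text
plate 49.57123980449035 0.30313325467163604
plug top -22.25992876630076 0.3885892687030632
handle top -28.308798016719877 0.4893098691568407
foot 141.18002224514314 0.05106099622761935
-28.393039462064735 -28.27870446649625 -28.322893654918474 -28.291266384355154 -28.18934239304494 -22.333971762371604 -22.181306748850474 -22.256690456557536 -22.293723269383705
```

>>> carry_out(motion=[[[-0.05,-0.011,0,0],[0,0,0.1,0],[0,0,0.1,0],[0,0,0.1,0],[0,0,0.1,0],[0,0,0.0355,0],[0,0,0,0],[0,0,0,0]]])

```text
clock: 5.62
ee_pos: [429.3, -54.2, 65.0]
eef_rot: [0.74, 0.673, -0.0, -0.0]
force: [-0.3, -0.9, -1.5]
finger_gap: 21.0
grasp_force: 69.2
```

>>> carry_out(motion=[[[0.02,0,0,0],[0.02,0,0,0],[0.02,0,0,0],[0.01,0,0,0],[0.01,0,0,0],[0.01,0,0,0],[0,0,0,0]]])

```text
clock: 6.2
ee_pos: [430.8, -35.5, 64.9]
eef_rot: [0.74, 0.673, 0.0, 0.0]
force: [-0.1, 0.1, -1.0]
finger_gap: 20.9
grasp_force: 69.2
```

>>> carry_out(motion=[[[0.005,0,0,0],[0.005,0,0,0],[0.005,0,0,0],[0,0,0,0],[0,0,0,0]]])

```text
clock: 6.62
ee_pos: [431.2, -33.2, 64.8]
eef_rot: [0.74, 0.673, -0.0, 0.0]
force: [-0.1, -1.8, -1.4]
finger_gap: 20.7
grasp_force: 69.2
```

>>> carry_out(motion=[[[0.005,0,0,0],[0.005,0,0,0],[0,0,0,0],[0,0,0,0]]])

```text
clock: 6.95
ee_pos: [431.6, -30.7, 64.9]
eef_rot: [0.74, 0.673, 0.0, 0.0]
force: [2.4, -0.1, -2.9]
finger_gap: 20.8
grasp_force: 69.2
```

>>> carry_out(motion=[[[0.005,0,0,0],[0.005,0,0,0],[0.005,0,0,0],[0,0,0,0],[0,0,0,0]]])

```text
clock: 7.37
ee_pos: [431.8, -27.8, 64.9]
eef_rot: [0.74, 0.673, 0.0, 0.0]
force: [1.9, -0.4, -1.3]
finger_gap: 21.1
grasp_force: 69.2
```

>>> carry_out(motion=[[[0.01,0.001,0,0],[0.01,0.001,0,0],[0.01,0,0,0],[0.01,0,0,0],[0,0,0,0],[0,0,0,0]]])

```text
clock: 7.87
ee_pos: [432.7, -19.6, 64.8]
eef_rot: [0.74, 0.673, 0.0, -0.0]
force: [3.3, 1.6, -2.5]
finger_gap: 21.1
grasp_force: 69.2
```

>>> carry_out(motion=[[[0.01,0.002,0,0],[0.01,0.001,0,0],[0.01,0,0,0],[0.01,0,0,0],[0,0,0,0],[0,0,0,0]]])

```text
clock: 8.37
ee_pos: [433.9, -11.8, 64.7]
eef_rot: [0.74, 0.673, -0.0, -0.0]
force: [-0.7, 0.4, -1.4]
finger_gap: 21.1
grasp_force: 69.2
```

>>> carry_out(motion=[[[0.01,0,0,0],[0.01,0,0,0],[0.01,0,0,0],[0,0,0,0],[0,0,0,0]]])

```text
clock: 8.78
ee_pos: [434.6, -6.0, 64.8]
eef_rot: [0.74, 0.673, -0.0, -0.0]
force: [1.2, -0.2, -1.2]
finger_gap: 21.4
grasp_force: 69.2
```

>>> carry_out(motion=[[[0.005,0,0,0],[0.0025,0,0,0],[0,0,0,0],[0,0,0,0]]])

```text
clock: 9.12
ee_pos: [434.8, -4.6, 64.8]
eef_rot: [0.74, 0.673, -0.0, 0.0]
force: [0.5, 0.3, -1.2]
finger_gap: 21.0
grasp_force: 69.2
```

>>> carry_out(motion=[[[0.004,0,0,0],[0,0,0,0],[0,0,0,0]]])

```text
clock: 9.37
ee_pos: [434.9, -3.9, 64.8]
eef_rot: [0.74, 0.673, -0.0, 0.0]
force: [-0.1, -0.1, -2.0]
finger_gap: 21.1
grasp_force: 69.2
```

>>> carry_out(motion=[[[0.004,0,0,0],[0,0,0,0],[0,0,0,0]]])

```text
clock: 9.62
ee_pos: [435.0, -3.7, 64.9]
eef_rot: [0.74, 0.673, -0.0, 0.0]
force: [-1.5, -5.1, -0.0]
finger_gap: 20.8
grasp_force: 69.2
```

>>> carry_out(motion=[[[0.002,0,0,0],[0,0,0,0],[0,0,0,0],[0,0,0,0]]])

```text
clock: 9.95
ee_pos: [435.0, -3.6, 64.9]
eef_rot: [0.74, 0.673, -0.001, 0.001]
force: [-1.5, -6.4, -1.4]
finger_gap: 20.9
grasp_force: 69.2
```

```bash
python3 - <<'E'
from h import *
st=read_state();print(st["force"],st["ee_pos"],head(st))
p,d=capture("wrist");cv2.imwrite("pics/w3.png",p[:,:,::-1]);q,_=capture("scene")
a=cv2.resize(q[150:270,280:440,::-1],None,fx=3,fy=3,interpolation=cv2.INTER_CUBIC)[:360]
o=np.zeros((360,800,3),np.uint8);o[:,:480]=a;o[:,480:]=p[0:360,160:480,::-1];cv2.imwrite("pics/c3.png",o)
E
```

```text
[-1.49083111 -6.44599263 -1.40555013] [435.00999058  -3.63209241  64.90318189] 84.54779080225069
```

View pics/c3.png

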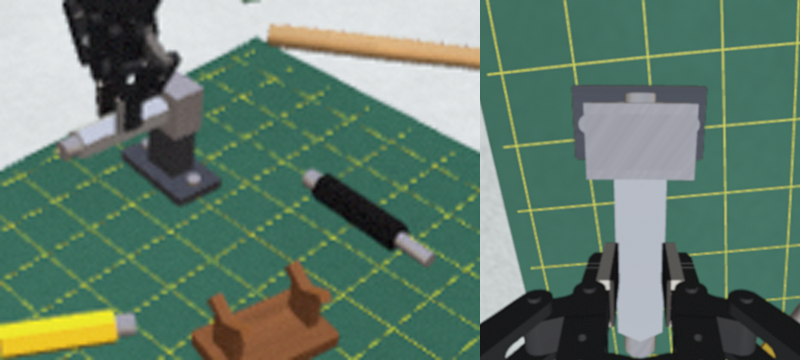

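The go end is home: handle against the plate, plug showing at the far side (wrist half, about (640,97)). Now I'll draw it out, lift over, and approach from the +y side.

>>> carry_out(motion=[[[-0.01,0,0,0],[-0.03,0,0,0],[-0.04,0,0,0],[-0.05,0,0,0],[-0.06,0,0,0],[-0.06,0,0,0],[-0.05,0,0,0],[0,0,0,0]]])

```text
clock: 10.72
ee_pos: [429.4, -64.4, 64.9]
eef_rot: [0.741, 0.672, -0.0, 0.0]
force: [-0.0, -0.3, -1.7]
finger_gap: 21.0
grasp_force: 69.2
```

>>> carry_out(motion=[[[0,0,-0.08,0],[0,0,-0.12,0],[0,0,-0.12,0],[0,0,-0.08,0],[0,0,0,0]]])

```text
clock: 11.13
ee_pos: [431.7, -63.2, 148.2]
eef_rot: [0.74, 0.673, 0.002, 0.003]
force: [1.0, -0.8, -1.4]
finger_gap: 21.2
grasp_force: 69.2
```

>>> carry_out(motion=[[[0.1,0.0005,0,0],[0.15,0.0005,0,0],[0.15,0.0005,0,0],[0.15,0.0005,0,0],[0.15,0.0005,0,0],[0.15,0.0005,0,0],[0.15,0,0,0],[0.06,0,0,0]]])

```text
clock: 11.8
ee_pos: [449.1, 151.8, 143.4]
eef_rot: [0.739, 0.673, -0.0, -0.001]
force: [-0.1, 0.1, -1.6]
finger_gap: 21.2
grasp_force: 69.2
```

>>> carry_out(motion=[[[0,0,0,0],[0,0,0.08,0],[0,0,0.12,0],[0,0,0.12,0],[0,0,0.08,0],[0,0,0,0],[0,0,0,0],[0,0,0,0]]])

```text
clock: 12.47
ee_pos: [450.6, 148.2, 65.3]
eef_rot: [0.74, 0.672, 0.0, 0.0]
force: [0.0, -1.1, -1.6]
finger_gap: 20.7
grasp_force: 69.2
```

```bash
python3 - <<'E'
from h import *
import pickle
st=read_state();print(st["clock"],st["force"],st["ee_pos"],head(st))
p,d=capture("wrist");cv2.imwrite("pics/w4.png",p[:,:,::-1]);np.save("w4_d.npy",d);pickle.dump(st,open("w4.pkl","wb"))
E
```

```text
12.4667 [ 0.00386658 -1.06601393 -1.64920498] [450.56770259 148.21710504  65.30961456] 84.50316790706432
```

View pics/w4.png

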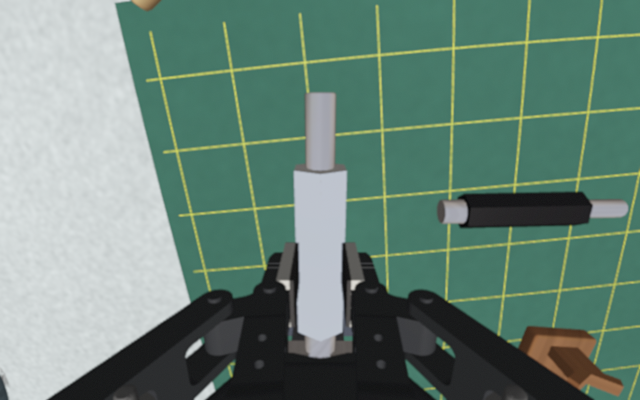

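The wrist view shows the gauge straight in the grip; the plate is hidden behind the gripper. No-go tip gap is about 16.6 mm to the face and 20.6 mm to the step.

>>> carry_out(motion=[[[-0.02,0,0,0],[-0.02,0,0,0],[-0.015,0,0,0],[-0.015,0,0,0],[-0.005,0,0,0],[0,0,0,0],[0,0,0,0]]])

```text
clock: 13.1
ee_pos: [448.7, 133.6, 64.9]
eef_rot: [0.74, 0.672, 0.0, 0.0]
force: [0.2, 0.4, -2.1]
finger_gap: 20.9
grasp_force: 69.2
```

>>> carry_out(motion=[[[-0.005,0,0,0],[-0.005,0,0,0],[-0.005,0,0,0],[0,0,0,0],[0,0,0,0]]])

```text
clock: 13.52
ee_pos: [448.4, 130.7, 64.8]
eef_rot: [0.74, 0.673, -0.0, -0.0]
force: [-0.5, 0.1, -0.4]
finger_gap: 21.2
grasp_force: 69.2
```

>>> carry_out(motion=[[[-0.005,0,0,0],[-0.005,0,0,0],[0,0,0,0],[0,0,0,0]]])

```text
clock: 13.85
ee_pos: [448.1, 128.7, 64.8]
eef_rot: [0.74, 0.673, -0.0, -0.0]
force: [0.2, -0.0, -0.9]
finger_gap: 21.2
grasp_force: 69.2
```

>>> carry_out(motion=[[[-0.004,0,0,0],[0,0,0,0],[0,0,0,0]]])

```text
clock: 14.1
ee_pos: [448.1, 127.9, 64.8]
eef_rot: [0.74, 0.673, 0.0, 0.0]
force: [-1.0, -0.3, -1.5]
finger_gap: 21.0
grasp_force: 69.2
```

>>> carry_out(motion=[[[-0.004,0,0,0],[0,0,0,0],[0,0,0,0]]])

```text
clock: 14.35
ee_pos: [448.1, 127.5, 64.8]
eef_rot: [0.74, 0.673, 0.0, -0.0]
force: [0.4, 2.4, -1.3]
finger_gap: 20.9
grasp_force: 69.2
```

>>> carry_out(motion=[[[-0.003,0,0,0],[0,0,0,0],[0,0,0,0]]])

```text
clock: 14.6
ee_pos: [448.1, 127.4, 64.9]
eef_rot: [0.74, 0.672, 0.001, -0.0]
force: [-0.1, 5.6, -1.3]
finger_gap: 20.6
grasp_force: 69.3
```

>>> carry_out(motion=[[[-0.002,0,0,0],[-0.002,0,0,0],[0,0,0,0],[0,0,0,0]]])

```text
clock: 14.93
ee_pos: [448.1, 127.3, 65.0]
eef_rot: [0.74, 0.672, 0.001, -0.001]
force: [0.7, 9.5, -1.1]
finger_gap: 20.9
grasp_force: 69.3
```

>>> carry_out(motion=[[[-0.0005,0,0,0],[0,0,0,0],[0,0,0,0],[0,0,0,0],[0,0,0,0],[0,0,0,0],[0,0,0,0],[0,0,0,0]]])

```text
clock: 15.6
ee_pos: [448.1, 127.3, 65.0]
eef_rot: [0.74, 0.672, 0.001, -0.001]
force: [1.1, 9.9, -1.3]
finger_gap: 21.3
grasp_force: 69.3
```

>>> carry_out(motion=[[[0,0,0,0],[0,0,0,0],[0,0,0,0],[0,0,0,0],[0,0,0,0],[0,0,0,0],[0,0,0,0],[0,0,0,0]]])

```text
clock: 16.27
ee_pos: [448.1, 127.3, 65.0]
eef_rot: [0.74, 0.672, 0.001, -0.001]
force: [0.4, 8.9, -0.9]
finger_gap: 20.9
grasp_force: 69.3
```

>>> carry_out(motion=[[[0,0,0,0],[0,0,0,0],[0,0,0,0],[0,0,0,0]]])

```text
clock: 16.6
ee_pos: [448.1, 127.3, 65.0]
eef_rot: [0.74, 0.672, 0.001, -0.001]
force: [1.2, 9.8, -0.8]
finger_gap: 21.3
grasp_force: 69.3
```

>>> carry_out(motion=[[[0.01,0,0,0],[0.03,0,0,0],[0.05,0,0,0],[0.05,0,0,0],[0,0,0,0],[0,0,0,0]]])

```text
clock: 17.1
ee_pos: [450.5, 154.2, 64.7]
eef_rot: [0.739, 0.673, -0.0, 0.0]
force: [-0.1, 0.5, -2.0]
finger_gap: 20.6
grasp_force: 69.2
```

>>> carry_out(motion=[[[0,0,-0.06,0],[0,0,-0.12,0],[0,0,-0.14,0],[0,0,-0.12,0],[0,0,-0.06,0],[0,0,0,0],[0,0,0,0],[0,0,0,0]]])

```text
clock: 17.77
ee_pos: [449.6, 153.3, 163.5]
eef_rot: [0.74, 0.673, -0.001, -0.001]
force: [-0.6, -0.1, -2.8]
finger_gap: 21.0
grasp_force: 69.2
```

```bash
python3 -c "
from h import *
st=read_state();p=st['ee_pos'];print(p,head(st),st['clock'])
plan(p,head(st),[643.1,-42.4,150],77.85,8)"
```

```text
[449.60210177 153.31198941 163.4884448 ] 84.52719474088526 17.7667
[[-0.1102, 0.1321, 0.0084, 0.0073], [-0.1083, 0.1336, 0.0084, 0.0073], [-0.1063, 0.1352, 0.0084, 0.0073], [-0.1044, 0.1367, 0.0084, 0.0073], [-0.1024, 0.1382, 0.0084, 0.0073], [-0.1003, 0.1397, 0.0084, 0.0073], [-0.0983, 0.1412, 0.0084, 0.0073], [-0.0962, 0.1426, 0.0084, 0.0073]]
```

>>> carry_out(motion=[[[-0.11,0.132,0.0084,0.0073],[-0.108,0.134,0.0084,0.0073],[-0.106,0.135,0.0084,0.0073],[-0.104,0.137,0.0084,0.0073],[-0.1025,0.138,0.0084,0.0073],[-0.1,0.14,0.0084,0.0073],[-0.098,0.141,0.0084,0.0073],[-0.096,0.1425,0.0084,0.0073]]])

```text
clock: 18.43
ee_pos: [643.8, -43.0, 148.6]
eef_rot: [0.778, 0.628, -0.001, -0.002]
force: [0.3, 0.4, -1.4]
finger_gap: 21.2
grasp_force: 69.3
```

>>> carry_out(motion=[[[0,0,0,0],[0,0,0,0],[0,0,0,0],[0,0,0,0],[0,0,0,0],[0,0,0,0],[0,0,0,0],[0,0,0,0]]])

```text
clock: 19.1
ee_pos: [644.1, -41.3, 151.8]
eef_rot: [0.778, 0.629, 0.0, 0.0]
force: [0.1, -0.3, -1.7]
finger_gap: 20.7
grasp_force: 69.4
```

```bash
python3 -c "
from h import *
st=read_state();p=st['ee_pos'];print(p,head(st),st['clock'])
plan(p,head(st),[643.1,-42.4,60],77.85,1)
p,d=capture('wrist');cv2.imwrite('pics/w5.png',p[:,:,::-1])"
```

```text
[644.0693439  -41.31732023 151.7559629 ] 77.88438201357856 19.1
[[-0.0063, -0.0036, 0.4588, 0.0003]]
```

View pics/w5.png

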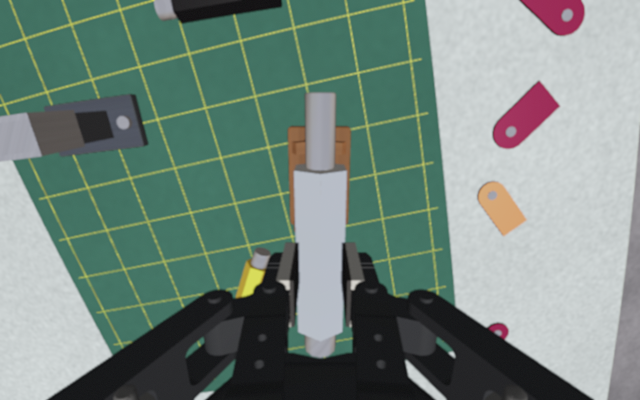

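The gauge is above the saddle and in line with it: saddle cols 289–350 centred on about 320, go end up. I'll lower it.

>>> carry_out(motion=[[[-0.0063,-0.004,0.06,0],[0,0,0.1,0],[0,0,0.12,0],[0,0,0.1,0],[0,0,0.06,0],[0,0,0.02,0],[0,0,0,0],[0,0,0,0]]])

```text
clock: 19.82
ee_pos: [643.7, -43.1, 60.0]
eef_rot: [0.778, 0.628, 0.0, 0.0]
force: [0.3, -0.3, -0.9]
finger_gap: 20.7
grasp_force: 69.4
```

>>> carry_out(motion=[[[0,0,0.02,0],[0,0,0.02,0],[0,0,0,0],[0,0,0,0],[0,0,0,0]]])

```text
clock: 20.23
ee_pos: [643.2, -42.9, 51.6]
eef_rot: [0.778, 0.628, 0.0, 0.0]
force: [-0.5, -0.4, -1.9]
finger_gap: 20.8
grasp_force: 69.4
```

>>> carry_out(motion=[[[0,0,0.015,0],[0,0,0.015,0],[0,0,0,0],[0,0,0,0]]])

```text
clock: 20.57
ee_pos: [642.7, -42.8, 44.9]
eef_rot: [0.778, 0.628, -0.0, -0.0]
force: [-0.8, 0.4, -2.1]
finger_gap: 21.1
grasp_force: 69.4
```

>>> carry_out(motion=[[[0,0,0.005,0],[0,0,0.003,0],[0,0,0,0],[0,0,0,0]]])

```text
clock: 20.9
ee_pos: [643.0, -42.9, 43.7]
eef_rot: [0.778, 0.628, -0.0, -0.0]
force: [0.3, 0.7, -2.0]
finger_gap: 20.7
grasp_force: 69.4
```

>>> carry_out(motion=[[[0,0,0.004,0],[0,0,0,0],[0,0,0,0]]])

```text
clock: 21.15
ee_pos: [643.2, -42.9, 43.4]
eef_rot: [0.778, 0.628, 0.0, 0.0]
force: [-1.4, 0.6, 1.7]
finger_gap: 20.7
grasp_force: 69.8
```

>>> carry_out(motion=[[[0,0,0.003,0],[0,0,0,0],[0,0,0,0]]])

```text
clock: 21.4
ee_pos: [643.3, -42.9, 43.3]
eef_rot: [0.778, 0.628, 0.0, 0.0]
force: [-3.4, 1.1, 5.6]
finger_gap: 21.1
grasp_force: 70.3
```

>>> carry_out(motion=[[[0,-0.003,0,0],[0,0,0,0],[0,0,0,0]]])

```text
clock: 21.65
ee_pos: [643.2, -43.0, 43.3]
eef_rot: [0.778, 0.628, 0.0, 0.001]
force: [-1.1, 1.1, 4.9]
finger_gap: 21.2
grasp_force: 70.3
```

>>> carry_out(motion=[[[0,0,0,0],[0,0,0,0],[0,0,0,0],[0,0,0,0],[0,0,0,0],[0,0,0,0],[0,0,0,0],[0,0,0,0]]], claw=-1, force=20)

```text
clock: 22.32
ee_pos: [642.5, -42.8, 42.3]
eef_rot: [0.778, 0.628, 0.0, -0.0]
force: [-0.1, 0.7, 0.4]
finger_gap: 85.6
grasp_force: 0.0
```

>>> carry_out(motion=[[[0,0,-0.03,0],[0,0,-0.08,0],[0,0,-0.12,0],[0,0,-0.15,0],[0,0,-0.15,0],[0,0,-0.15,0],[0,0,-0.1,0],[0,0,0,0]]])

```text
clock: 22.98
ee_pos: [645.7, -43.5, 205.4]
eef_rot: [0.778, 0.628, 0.003, 0.004]
force: [0.8, 0.3, 0.4]
finger_gap: 85.1
grasp_force: 0.0
```

```bash
python3 -c "
from h import *
st=read_state();print(st['ee_pos'],st['clock'],st['finger_gap'],st['force'])
p,d=capture('wrist');q,_=capture('scene')
o=np.zeros((360,800,3),np.uint8);o[:,:480]=cv2.resize(q[190:310,280:440,::-1],None,fx=3,fy=3,interpolation=cv2.INTER_CUBIC);o[:,480:]=p[:360,160:480,::-1];cv2.imwrite('pics/c6.png',o)"
```

```text
[645.66993867 -43.4741136  205.40323362] 22.9833 85.14881454443363 [0.82126059 0.29583049 0.40778267]
```

View pics/c6.png

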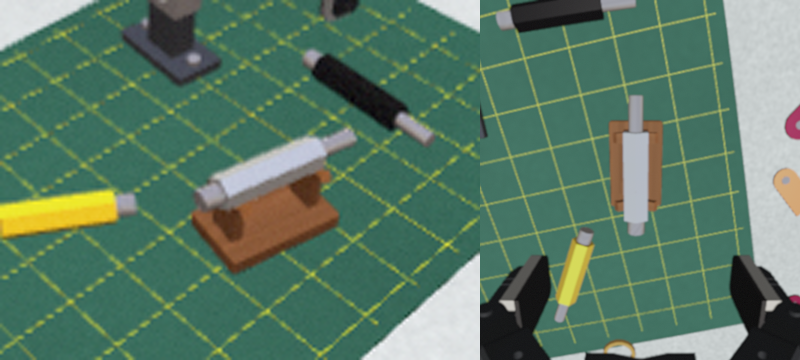

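Both halves of the picture show the gauge seated in the Vs, go end to +y as before (go tip at (636,97), no-go at (636,233)), with the bystanders undisturbed and the arm clear.

```bash
python3 -c "
from cell import *
print(sign_off())"
```

```text
the job is handed in; nothing more can be done
None
```

The job is handed in: the go end slid home against the plate (about 6 N), the no-go end stopped on the step under about 10 N for over a second, and the gauge is back in its saddle the same way round, with the arm clear.

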